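# Fit the side-stand return spring

## Robot

A 6-joint arm with a two-finger parallel gripper is mounted at the origin on the work surface. World frame = base frame: x ahead of the robot, y to its left, z up, the work surface at z = 0. Lengths are in m, angles in rad, forces in N, time in s.
With the tool pointing down it reaches from about 0.275 to 0.725 m from the base axis. Payload 5.6 kg.
Tool frame: the origin (TCP) lies at the very end of the fingers, on their centre line; the grasp point (between the pads) lies 19 mm behind it (r.grip_point_offset is the distance from the TCP to the grasp point, in m); z points along the fingers, y is the line along which they close (so a half turn about z gives the same grasp; the last joint's range is limited). The gripper opens to 85 mm and grips with 20 to 120 N. Pads are 22 mm wide; open, the fingers measure 114 mm over their backs; the gripper's body (76 mm by 85 mm) begins 54 mm behind the grasp point. The pads swing forward as they close: fully open they stand 13 mm farther back than shut.
Start: joints at [-0.815, 0.255, 0.108, 0, -1.424, -0.285], TCP at [0.249, -0.49, 0.231] pointing down, gripper open.
Joint ranges: [-2.95, 2.95], [-1.21, 1.97], [-1.09, 1.5], [-2.87, 1.71], [-2.94, -0.07], [-3.05, 3.05]. Speed limits (rad/s): [2.57, 2.57, 3.14, 3.14, 3.14, 3.14].

## Interface

Orientations are given as a unit quaternion [w, x, y, z].
In Python, from workcell import r gives the robot as it stands.
- The arm moves only by the tool drive_tool, never from a script. Its argument "motion" is one flat list of numbers, 7 for each row, row after row: the turn, a rotation vector about the tool's x, y, z in degrees, then the shift along the tool's x, y, z in cm, then the opening in per cent of the stroke, from 0 (shut) to 100 (fully open). In form: [wx, wy, wz, x, y, z, gripper, wx, wy, wz, x, y, z, gripper, ...]. A call has exactly 8 rows; each row shifts and turns the commanded pose from where the row before left it, along the tool's axes as they then stand; what a row does not reach is not made up. A row lasts 1/10 s, in which the tool goes at most 50 mm and 8.59 degrees, less where a joint would pass 70% of its speed; a pose out of reach is approached as far as the arm can. A call with a gripper value outside its range is refused whole. The fingers move at their own pace and stop on an object; "newtons" is the grip in N (left out, the last holds). Time passes only in rows, so rows that do not move let the fingers close, or fill a call up. It gives the time, the measured TCP pose, the force, the opening and the grip force at its end, in the units of the state.
- r.get_obs(): the state, without advancing time (a new reading comes with each control period).
- r.grab_frame(name): name is "scene" or "top" or "wrist"; returns a dict with "frame" (480x640x3 uint8, red, green, blue), "camera_matrix" (3x3 intrinsics, pixels), "distortion" ([k1, k2, p1, p2, k3] as OpenCV has them; the pictures are not rectified), "rvec" (rotation vector, rad) and "tvec" (3), from world to camera coordinates, as OpenCV has them. Camera axes: x right, y down, z forward; pixel columns grow to the right and rows downward; lengths in m; the calibration is good to about 2 mm. A picture is of the moment at which its call begins. There is no depth.
- r.hand_in(): hands the job in; it is judged then, once.
The state is a dict: "time_s": time; "qpos": joint angles; "qvel": joint speeds; "joint_torque": joint torques, N m; "eef_pos": TCP position; "tool_rot": TCP orientation; "wrist_force": force on the tool from outside, world axes, zero at the start; "wrist_torque": the same for the moment, N m; "finger_gap": finger opening in m; "gripper_force": force on a finger pad.
Only numpy, scipy, OpenCV 4.12 (cv2) and the standard library are available. Lean on these libraries where they do the work, as an engineer would, in place of code of your own. Each camera call takes 0.05 s, during which the arm holds its last target. There are 200 camera calls.

## Task

Fit the side-stand return spring: put the hook of the spring down through the hole in the bracket's tab first, feeling for the hole gently, then stretch the spring and slip its eye over the headed post so that it stays there under tension, both ends fully home. Press only lightly on the tab and the post, do not overstretch the spring, and leave the other things on the bench where they are.

Things in the scene. Friction and masses are not known exactly. Their poses are not given: they have to be found in the camera images.
- spring: Loose steel tension spring, about 110 g, 135 mm long at rest, lying level in the cradle. Origin: eye centre, on the coil axis; +x from hook to eye, z up. Parts along x (mm): eye 14 to -14; 20 mm thick coil -16 to -94; straight 6 mm wire to -118, there bent straight down as the hook pin. It stays straight and only lengthens: 2 N opens it, then 0.15 N per mm; over 60 mm of stretch ruins it.
- spring_grip (a point): Middle of the closed turns next to the eye (x=-16 to -52 mm, 20 mm thick, rigid with the eye), on the coil axis, 34 mm from the eye's centre: the place to grip from above, fingers closing across the coil. The turns from -52 to -76 mm open when it stretches; those from -76 to -94 mm belong to the hook end.
- hook: The spring's hook end: closed turns, straight wire and pin. Origin: at rest at the spring's origin (eye centre); it shifts along the spring's -x by the stretch, so the distance between the two origins is the stretch. Axes as the spring's.
- hook_tip (a point): Lowest point of the hook pin (6 mm thick, rounded end), 24 mm below the coil axis and 118 mm from the eye's centre at rest.
- eye (a point): Centre of the eye, a flat level ring of 5 mm wire at the coil axis' height, 18 mm inside, 28 mm outside.
- bracket: Side-stand mount bolted to the bench: steel base plate 270 x 74 x 10 mm, on it a raised tab with a hole at its -x end and an upright headed post at its +x end (x=80, y=0 mm). Origin: centre of the base's underside, at bench level; +x from tab to post, z up. A stand leg, 22 mm round bar with top at z=25 mm, lies along y from -30 to -160 mm at x=100 mm.
- tab_mid (a point): On the tab's top (z=50 mm; bracket x=-74, y=0): middle of the range where the hole can be, NOT the hole. The tab was clamped at an unmeasured place: its hole lies anywhere from 14 mm nearer the post to 14 mm farther, at y=0. Find it by eye, or by feel: drag the hook pin lightly over the tab towards the post till it drops in. Tab 56 (x) x 36 x 8 mm; it does not shift in use.
- post (a point): On the post's axis, 53 mm above the bench, where the seated eye lies. Column 22 mm thick up to z=49.5 mm (shoulder for the eye), neck 7 mm thick to 56.5, head 12 mm thick with tapered top to 61.5 mm. The eye passes the head when nearly centred; the tension then draws it under the head, its centre 5.5 mm from the axis on the tab's side.
- cradle: Fixed wooden rest holding the spring, axes as the spring's; origin at bench level below the eye, coil axis 35 mm up. Board 150 x 56 x 10 mm; block 26 x 26 mm under the eye (top 32.5 mm); saddle 14 mm long at x=-86 mm, cheeks to 37 mm, 36 mm wide outside. Both sides of the coil are free between them. Lift the spring straight up.
- tab_edge (a point): Point on the tab top (z=50 mm, bracket x=-99, y=0) that is always on the plain outer part of the tab, 11 to 39 mm outside the hole. Hole: 9 mm across with 1 mm chamfer, right through, empty below; its centre is 11.5 mm from the tab's post-side edge and 44.5 mm from the outer edge. Fully in, the wire lies on the tab, coil axis 53 mm above the bench.
- wrench: Bystander to leave alone: wrench, lying loose behind the cradle.
- screwdriver: Bystander to leave alone: screwdriver with black handle, lying loose between robot and fixture.
- hammer: Bystander to leave alone: hammer lying loose on the left.
- oil_can: Bystander to leave alone: upright can, 60 mm across, 140 mm tall.
- mug: Bystander to leave alone: white mug, 80 mm across, 90 mm tall.
- socket: Bystander to leave alone: small steel tube socket standing upright, 28 mm across, 32 mm tall.
- jar: Bystander to leave alone: glass jar with steel lid, 60 mm across, 75 mm tall.
There are look-alikes about, which are no part of the job. Of the things that look like the spring, the smallest one is meant.

How it is judged:
On the way:
1. the hook is down through the tab's hole, the eye still off the post (z of hook_tip in the frame of bracket between 0.015 and 0.04 m and x of hook_tip in the frame of bracket between -0.102 and -0.052 m and y of hook_tip in the frame of bracket between -0.009 and 0.009 m and angle between the z axis of spring and the z axis of bracket, either way round below 0.35 rad and horizontal distance between eye and post above 0.012 m), for 0.2 s.
At the end, for the whole second after the job is handed in: The hook pin is through the tab's hole (tip at least 14 mm below the tab's top, spring upright within 0.35 rad), the eye is around the post below its head (centre within 8.5 mm of the post's axis, 46 to 57.5 mm above the bracket's underside), the spring is stretched by at least 9 mm and at rest (z of hook_tip in the frame of bracket between 0.015 and 0.036 m and x of hook_tip in the frame of bracket between -0.102 and -0.052 m and y of hook_tip in the frame of bracket between -0.009 and 0.009 m and angle between the z axis of spring and the z axis of bracket, either way round below 0.35 rad and horizontal distance between eye and post below 0.0085 m and z of eye in the frame of bracket between 0.046 and 0.0575 m and distance between hook and spring above 0.009 m and linear speed of spring below 0.02 m/s); the robot touches nothing.
It fails at once if the hook is pressed on the bracket with more than 12 N (contact force between hook and bracket above 12 N).
It fails at once if the spring is forced against the bracket with more than 35 N in all (contact force between spring and bracket above 35 N).
It fails at once if the spring is overstretched (more than 60 mm) (distance between hook and spring above 0.06 m).
It fails at once if a bystander is moved by more than 30 mm (distance of any of wrench, screwdriver, hammer, oil_can, mug, socket, jar from where it was at the start of the episode above 0.03 m).
It also fails if it takes over 67 s, if anything falls off the work surface, if the arm or the gripper's body presses on something with over 40 N, if the wrist force passes 120 N, or if a joint passes its speed limit or range.

## Working session

There is one attempt and no reset: what is moved stays moved. The work goes in short steps, Python scripts to look and compute and a tool call to move; the robot and the scene stay as the last step left them, time stands still between calls to the robot, and variables do not carry over. Pictures are saved under pics/ and viewed, at most 10 in all, crops included, and the job is handed in when it is done.

Besides the shell and the picture viewer there is one more tool, called after "Emit:" by a JSON object that holds its "name" and its "arguments", one argument or row to a line. drive_tool: Moves the arm, as the interface text tells. Its arguments: {"type":"object","properties":{"motion":{"type":"array","items":{"type":"number"}},"newtons":{"type":"number"}},"required":["motion"]}

```bash
ls; mkdir -p pics; python3 - <<'E'
from workcell import r
import cv2,numpy as np
for n in ("top","scene"):
    f=r.grab_frame(n); cv2.imwrite(f"pics/{n}0.png",f["frame"][:,:,::-1])
    np.savez(f"{n}.npz",K=f["camera_matrix"],d=f["distortion"],r=f["rvec"],t=f["tvec"])
    R=cv2.Rodrigues(np.array(f["rvec"],float))[0]; print(n,-R.T@np.array(f["tvec"]).ravel(),R.round(2).tolist(),f["camera_matrix"])
o=r.get_obs();print(o)
E
```

```text
pics
top [ 0.42597798 -0.06569643  1.13840459] [[0.01, -1.0, -0.0], [-0.99, -0.01, -0.17], [0.17, 0.0, -0.99]] [[461.83684249   0.         325.1687192 ]
 [  0.         461.83684249 239.87338235]
 [  0.           0.           1.        ]]
scene [1.05020873 0.57358788 0.7759444 ] [[-0.81, 0.58, 0.01], [0.39, 0.55, -0.74], [-0.44, -0.6, -0.67]] [[484.52560575   0.         319.75607673]
 [  0.         484.52560575 244.6288939 ]
 [  0.           0.           1.        ]]
{'time_s': 0.1, 'qpos': array([-8.15414766e-01,  2.55677571e-01,  1.07158635e-01, -4.12765080e-04,
       -1.42390020e+00, -2.84593450e-01]), 'qvel': array([-0.00016862, -0.00084569,  0.00344394,  0.00152821, -0.00093624,
        0.00095949]), 'joint_torque': array([-2.71780089e-03, -3.87603700e+01,  2.38472289e+01,  5.37790820e+00,
       -3.80716083e-03, -1.69713758e-05]), 'eef_pos': array([ 0.24932294, -0.48975807,  0.23050285]), 'tool_rot': array([-2.26007188e-04, -2.33196575e-01,  9.72429256e-01,  8.05584148e-04]), 'wrist_force': array([-0.41460546, -0.00645548,  0.27867801]), 'wrist_torque': array([-0.02987743, -0.02395883, -0.00198447]), 'gripper_force': 0.0, 'finger_gap': 0.08539022080051514}
```

View pics/top0.png

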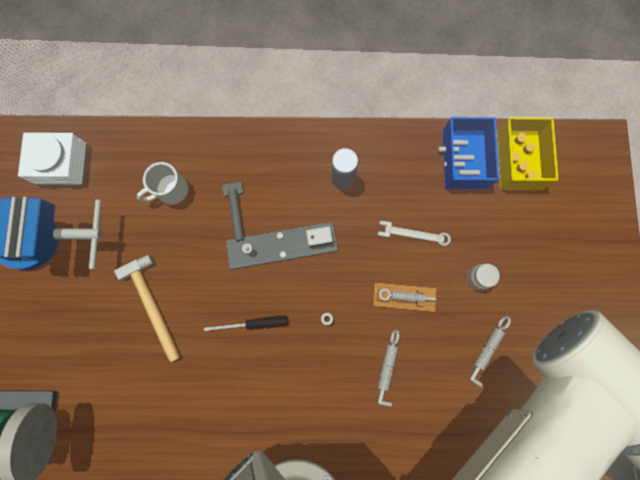

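View pics/scene0.png

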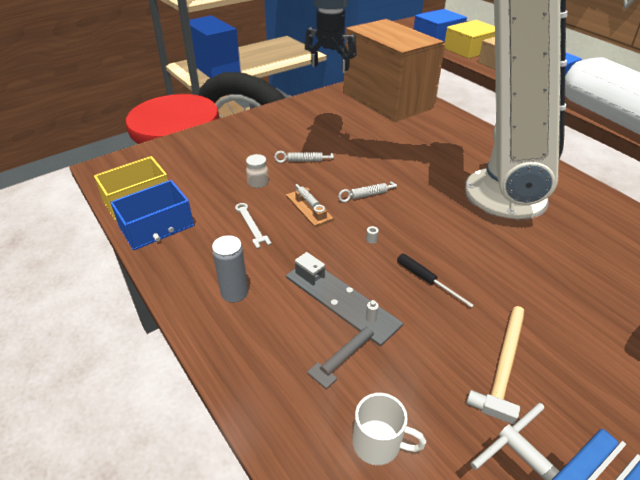

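The top view shows the cradle with its spring (eye ≈(385,295), hook ≈(434,299)) and the bracket (post ≈(247,248), tab ≈(319,236)). I'll enlarge both.

```bash
cat >h.py <<'E'
import numpy as np,cv2
def ray(c,u,v,z):
    p=cv2.undistortPoints(np.array([[[u,v]]],float),c["K"],c["d"]).ravel()
    R=cv2.Rodrigues(np.array(c["r"],float))[0]; o=-R.T@np.array(c["t"],float).ravel()
    d=R.T@np.array([p[0],p[1],1]); return o+d*(z-o[2])/d[2]
def proj(c,P): return cv2.projectPoints(np.array(P,float).reshape(-1,3),np.array(c["r"],float),np.array(c["t"],float),c["K"],c["d"])[0].reshape(-1,2)
def cam(f): return dict(K=np.array(f["camera_matrix"],float),d=np.array(f["distortion"],float),r=f["rvec"],t=f["tvec"])
E
python3 - <<'E'
import cv2,numpy as np
a=cv2.imread("pics/top0.png")
A=cv2.resize(a[220:275,215:345],None,fx=6,fy=6,interpolation=cv2.INTER_CUBIC)[:, :780]
B=cv2.resize(a[278:318,365:445],None,fx=6,fy=6,interpolation=cv2.INTER_CUBIC)
C=np.zeros((330+240,780,3),np.uint8);C[:330]=A;C[330:,:480]=B
cv2.imwrite("pics/crop.png",C)
E
```

```text
(no output)
```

View pics/crop.png

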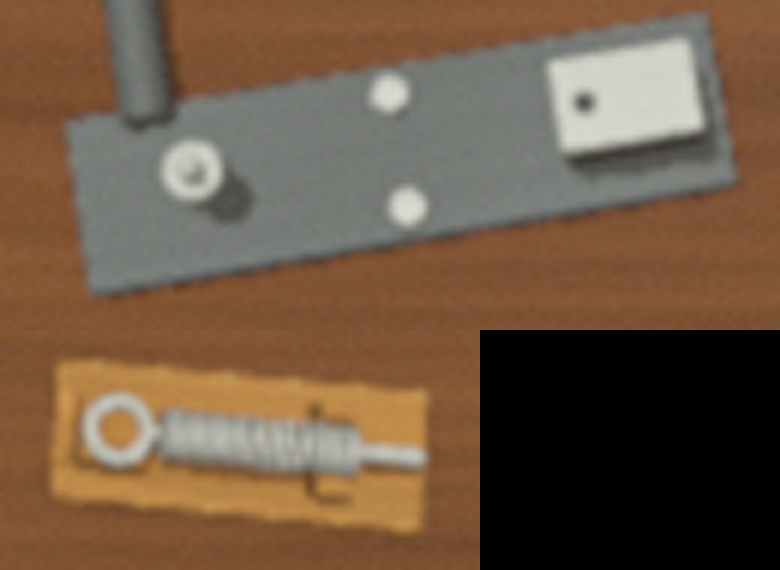

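The crop shows the hole at (585,101), the post at (192,170), the eye at (119,430) and the wire end at (426,458).

```bash
python3 - <<'E'
from h import *
c=dict(np.load("top.npz"))
A=lambda x,y:(215+x/6-.42,220+y/6-.42)
B=lambda x,y:(365+x/6-.42,278+(y-330)/6-.42)
hole=ray(c,*A(585,101),.05); post=ray(c,*A(192,171),.0495)
eye=ray(c,*B(119,430),.0375); hk=ray(c,*B(426,458),.035)
print(hole,post,"yaw",np.degrees(np.arctan2(*(post-hole)[[1,0]])),np.linalg.norm((post-hole)[:2]))
print(eye,hk,"yaw",np.degrees(np.arctan2(*(eye-hk)[[1,0]])),np.linalg.norm((eye-hk)[:2]))
u=(eye-hk)[:2];u/=np.linalg.norm(u);print("grip",eye[:2]-.034*u)
for q in [(65,122),(92,294),(708,13),(737,183)]: print("basecorner",ray(c,*A(*q),.01).round(4))
for q in [(548,60),(690,38),(705,130),(566,152)]: print("tab",ray(c,*A(*q),.05).round(4))
for q in [(55,360),(428,390),(422,532),(52,497)]: print("cradle",ray(c,*B(*q),.01).round(4))
from scipy.spatial.transform import Rotation as R
from workcell import r
o=r.get_obs();q=o["tool_rot"];M=R.from_quat(q[[1,2,3,0]]).as_matrix();print(M.round(3))
E
```

```text
[ 0.62377453 -0.0323449   0.05      ] [0.59442154 0.12359533 0.0495    ] yaw 100.66018477929487 0.15867877330938274
[ 0.48796667 -0.20516119  0.0375    ] [ 0.47801363 -0.32664046  0.035     ] yaw 85.31610355375517 0.12188632688523476
grip [ 0.48519029 -0.23904765]
basecorner [0.6206 0.1837 0.01  ]
basecorner [0.5493 0.1695 0.01  ]
basecorner [ 0.6686 -0.0819  0.01  ]
basecorner [ 0.5972 -0.0941  0.01  ]
tab [ 0.6403 -0.0173  0.05  ]
tab [ 0.6497 -0.0741  0.05  ]
tab [ 0.6124 -0.0803  0.05  ]
tab [ 0.6031 -0.025   0.05  ]
cradle [ 0.5176 -0.183   0.01  ]
cradle [ 0.5066 -0.3343  0.01  ]
cradle [ 0.4496 -0.3299  0.01  ]
cradle [ 0.4624 -0.1812  0.01  ]
[[-0.891 -0.454 -0.001]
 [-0.454  0.891  0.001]
 [ 0.     0.002 -1.   ]]
```

Emit:
{"name": "drive_tool", "arguments": {
  "motion": [0, 0, -8.3, 0, 0, 1, 60, 0, 0, -8.3, 0, 0, 1, 60, 0, 0, -8.3, 0, 0, 1, 60, 0, 0, -8.3, 0, 0, 1, 60, 0, 0, -8.3, 0, 0, 1, 60, 0, 0, -8.3, 0, 0, 1, 60, 0, 0, -8.3, 0, 0, 1, 60, 0, 0, -0.2, 0, 0, 1, 60],
  "newtons": 30
}}

```text
time_s: 0.9
eef_pos: [0.2494, -0.4899, 0.1504]
tool_rot: [0.0, -0.678, 0.735, 0.0]
wrist_force: [0.6, 0.3, -0.2]
finger_gap: 0.0515
gripper_force: 0.0
```

```bash
cat >>h.py <<'E'
from scipy.spatial.transform import Rotation as Ro
def state():
    from workcell import r
    o=r.get_obs();q=o["tool_rot"];return o,Ro.from_quat(q[[1,2,3,0]]).as_matrix()
def go(p,yaw_y=None):
    o,M=state();d=M.T@(np.array(p)-o["eef_pos"])*100
    print("t",o["time_s"],"tcp",o["eef_pos"].round(4),"yawy",np.degrees(np.arctan2(M[1,1],M[0,1])).round(2),"tilt",M[:,2].round(4),"F",o["wrist_force"].round(2),"gap",round(o["finger_gap"],4),"shift cm",d.round(2))
E
python3 -c "
from h import *
go([.4852,-.2390,.10])"
```

```text
t 0.9 tcp [ 0.2494 -0.4899  0.1504] yawy 175.35 tilt [-4.e-04  7.e-04 -1.e+00] F [ 0.57  0.28 -0.16] gap 0.0515 shift cm [-26.92 -21.48   5.05]
```

Emit:
{"name": "drive_tool", "arguments": {
  "motion": [0, 0, 0, -3.37, -2.69, 0.6, 60, 0, 0, 0, -3.37, -2.69, 0.6, 60, 0, 0, 0, -3.37, -2.69, 0.6, 60, 0, 0, 0, -3.37, -2.69, 0.6, 60, 0, 0, 0, -3.37, -2.69, 0.6, 60, 0, 0, 0, -3.37, -2.69, 0.6, 60, 0, 0, 0, -3.37, -2.69, 0.6, 60, 0, 0, 0, -3.33, -2.65, 0.6, 60]
}}

```text
time_s: 1.7
eef_pos: [0.4866, -0.238, 0.1028]
tool_rot: [-0.0, -0.676, 0.737, 0.0]
wrist_force: [0.4, -0.8, 0.9]
finger_gap: 0.051
gripper_force: 0.0
```

```bash
python3 -c "
from h import *
from workcell import r
go([.4852,-.2390,.016])
f=r.grab_frame('wrist');c=cam(f);a=f['frame'][:,:,::-1].copy();np.savez('w1.npz',**c)
e=np.array([.48797,-.20516,.035]);u=np.array([.0817,.9967,0])
for s in (0,.016,.034,.052,.094,.118):
    q=proj(c,e-s*u)[0];print(s,q);cv2.drawMarker(a,(int(q[0]),int(q[1])),(0,0,255),0,8,1)
cv2.imwrite('pics/w1.png',a)"
```

```text
t 1.7 tcp [ 0.4866 -0.238   0.1028] yawy 175.04 tilt [-2.e-04  1.e-04 -1.e+00] F [ 0.43 -0.85  0.95] gap 0.051 shift cm [0.11 0.13 8.68]
0 [328.55145942 308.50997277]
0.016 [328.5050841  282.34370692]
0.034 [328.44849469 251.65017225]
0.052 [328.3868897  219.59669334]
0.094 [328.22148305 139.40900983]
0.118 [328.11175207  90.19328027]
```

View pics/w1.png

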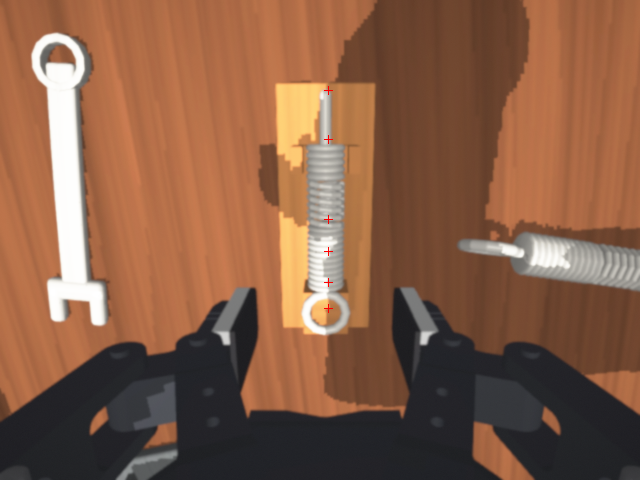

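The wrist view shows the spring's eye at (326,313) and its axis at column ~325.5, about 2 mm from my prediction. The jaws straddle it well. Descending.

Emit:
{"name": "drive_tool", "arguments": {
  "motion": [0, 0, 0, 0, 0, 1, 60, 0, 0, 0, 0, 0, 1, 60, 0, 0, 0, 0, 0, 1, 60, 0, 0, 0, 0, 0, 1, 60, 0, 0, 0, 0, 0, 1, 60, 0, 0, 0, 0, 0, 1, 60, 0, 0, 0, 0, 0, 0, 60, 0, 0, 0, 0, 0, 0, 60]
}}

```text
time_s: 2.55
eef_pos: [0.4857, -0.2398, 0.0432]
tool_rot: [-0.0, -0.677, 0.736, 0.0]
wrist_force: [0.8, 0.4, 0.6]
finger_gap: 0.0509
gripper_force: 0.0
```

```bash
python3 -c "
from h import *
go([.4868,-.2366,.016])"
```

```text
t 2.55 tcp [ 0.4857 -0.2398  0.0432] yawy 175.26 tilt [-3.e-04 -2.e-04 -1.e+00] F [0.8  0.41 0.56] gap 0.0509 shift cm [-0.32 -0.09  2.72]
```

Emit:
{"name": "drive_tool", "arguments": {
  "motion": [0, 0, 0, -0.3, -0.1, 0.9, 60, 0, 0, 0, 0, 0, 0.9, 60, 0, 0, 0, 0, 0, 0.9, 60, 0, 0, 0, 0, 0, 0, 30, 0, 0, 0, 0, 0, 0, 0, 0, 0, 0, 0, 0, 0, 0, 0, 0, 0, 0, 0, 0, 0, 0, 0, 0, 0, 0, 0, 0],
  "newtons": 70
}}

```text
time_s: 3.35
eef_pos: [0.4871, -0.2367, 0.0164]
tool_rot: [0.0, -0.677, 0.736, -0.0]
wrist_force: [0.1, -0.2, -0.5]
finger_gap: 0.0179
gripper_force: 68.3
```

```bash
python3 -c "
from h import *
go([.4868,-.2366,.016])"
```

```text
t 3.35 tcp [ 0.4871 -0.2367  0.0164] yawy 175.27 tilt [ 4.e-04 -0.e+00 -1.e+00] F [ 0.08 -0.17 -0.46] gap 0.0179 shift cm [-0.    0.03  0.04]
```

Emit:
{"name": "drive_tool", "arguments": {
  "motion": [0, 0, 0, 0, 0, -0.5, 0, 0, 0, 0, 0, 0, -1, 0, 0, 0, 0, 0, 0, -1.5, 0, 0, 0, 0, 0, 0, -2, 0, 0, 0, 0, 0, 0, -2, 0, 0, 0, -5, 0, 0, -2, 0, 0, 0, -5, 0, 0, -1, 0, 0, 0, -5.2, 0, 0, -0.4, 0]
}}

```text
time_s: 4.15
eef_pos: [0.4878, -0.2369, 0.1229]
tool_rot: [-0.001, 0.77, -0.638, 0.002]
wrist_force: [-0.0, -0.2, -1.3]
finger_gap: 0.0179
gripper_force: 68.4
```

```bash
python3 -c "
from h import *
go([.6085,.0503,.085])"
```

```text
t 4.15 tcp [ 0.4878 -0.2369  0.1229] yawy -169.31 tilt [ 0.0035 -0.001  -1.    ] F [-0.02 -0.23 -1.3 ] gap 0.0179 shift cm [-25.99 -17.17   3.8 ]
```

Emit:
{"name": "drive_tool", "arguments": {
  "motion": [0, 0, 0, -2, -1.3, 0, 0, 0, 0, 0, -4, -2.6, 0, 0, 0, 0, 0, -4, -2.6, 0, 0, 0, 0, 0, -4, -2.6, 0.5, 0, 0, 0, 0, -4, -2.7, 1, 0, 0, 0, 0, -4, -2.7, 1, 0, 0, 0, 0, -3, -2, 1, 0, 0, 0, 0, -1, -0.7, 0.3, 0]
}}

```text
time_s: 4.95
eef_pos: [0.6093, 0.0535, 0.0816]
tool_rot: [0.0, 0.77, -0.638, -0.0]
wrist_force: [0.7, -0.8, -1.6]
finger_gap: 0.0178
gripper_force: 68.5
```

```bash
python3 -c "
from h import *
from workcell import r
f=r.grab_frame('wrist');f=r.grab_frame('wrist');go([.6085,.0503,.085]);c=cam(f);a=f['frame'][:,:,::-1].copy();np.savez('w2.npz',**c)
cv2.imwrite('pics/w2.png',a)
print(proj(c,[[.6238,-.0323,.05]]),proj(c,[[.5944,.1236,.0615]]))
o,M=state();t=o['eef_pos']
for X in [(.084,0,.005),(.084,0,-.019),(-.034,0,-.019),(0,0,-.019)]: print(X,proj(c,t+M@np.array(X)))"
```

```text
t 5.05 tcp [0.609  0.0518 0.0821] yawy -169.4 tilt [-7.e-04 -2.e-04 -1.e+00] F [-1.17  0.11 -1.21] gap 0.0176 shift cm [ 0.13  0.08 -0.29]
[[331.29845626  77.23607938]] [[330.22937707 423.7238933 ]]
(0.084, 0, 0.005) [[329.73116039  71.02550083]]
(0.084, 0, -0.019) [[330.67895533  58.78865766]]
(-0.034, 0, -0.019) [[328.9510082  410.22937817]]
(0, 0, -0.019) [[329.40519078 325.91290278]]
```

View pics/w2.png

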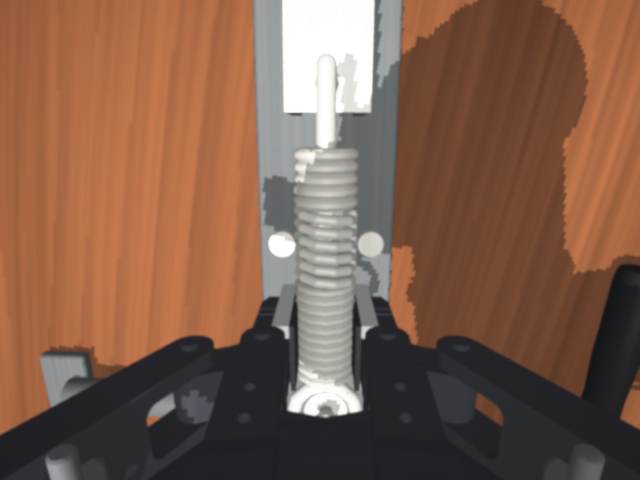

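```bash
python3 -c "
from h import *
from workcell import r
c={k:v for k,v in np.load('w2.npz').items()}
R=cv2.Rodrigues(np.array(c['r'],float))[0];print('cam',-R.T@np.array(c['t']).ravel())
a=cv2.imread('pics/w2.png')
for col in (300,310,350,358): print(col,a[98:122,col].mean(1).astype(int))
print('wire',a[44:64,327].mean(1).astype(int)); print('row 80',a[30,276:382].mean(1).astype(int))
e=ray(c,328.5,112,.05);w=ray(c,326.5,54,.101);m0=ray(c,328.5,30,.05)
print('edge',e,'wireend',w,'tabmid',m0)
for z in(.05,.042): print(proj(c,[e[0],e[1],z]))
u=np.array([np.cos(np.radians(100.5)),np.sin(np.radians(100.5))]);n=np.array([-u[1],u[0]])
print('post(wrist)',ray(c,326,410,.0615))
h=e[:2]-.0115*u;t=w[:2]+.003*u
print('hole',h,'tip',t,'tip-hole along/lat mm',1e3*(t-h)@u,1e3*(t-h)@n, 'lat by tabmid',1e3*(t-m0[:2])@n)
go([.6085,.0503,.065])
f=r.grab_frame('top');cv2.imwrite('pics/t2.png',cv2.resize(f['frame'][215:275,230:350,::-1],None,fx=6,fy=6,interpolation=cv2.INTER_CUBIC))
"
```

```text
cam [ 0.62240096 -0.0104796   0.22388914]
300 [255 255 255 255 255 255 255 255 255 255 255 255 254 252 210 113  86 115
 148 161 163 163 163 163]
310 [255 255 255 255 255 255 255 255 255 255 255 255 254 253 228 177 164 163
 163 163 163 163 163 163]
350 [225 224 224 224 224 224 224 223 224 224 224 224 221 202 158 120 108 106
 107 107 107 106 106 107]
358 [255 255 254 254 251 249 251 253 252 242 228 226 223 210 166 107  67  70
  87  98 101 101 101 101]
wire [254 254 254 254 254 254 254 254 253 247 229 229 239 244 248 250 252 253
 253 253]
row 80 [156 157 156 158 160 171 211 246 253 254 254 254 254 254 254 254 254 254
 254 254 254 254 254 254 254 254 254 254 254 254 254 254 254 254 254 254
 254 254 254 254 254 254 254 254 254 254 254 254 254 254 254 254 254 254
 254 254 254 254 254 254 254 254 254 254 254 254 254 254 254 254 254 254
 254 254 254 254 254 254 254 254 254 254 254 254 254 254 254 254 254 254
 254 254 254 254 254 253 248 214 143 108 104 109 125 141 149 153]
edge [ 0.62234952 -0.01858332  0.05      ] wireend [ 0.6259322  -0.03185499  0.101     ] tabmid [ 0.62829884 -0.04977594  0.05      ]
[[328.5 112. ]]
[[328.33454529 112.86949423]]
post(wrist) [0.59791315 0.11612591 0.0615    ]
hole [ 0.62444523 -0.02989075] tip [ 0.62538549 -0.02890522] tip-hole along/lat mm 0.797670968278243 -1.1041184963378055 lat by tabmid -0.9388222722951112
t 5.05 tcp [0.609  0.0518 0.0821] yawy -169.4 tilt [-7.e-04 -2.e-04 -1.e+00] F [-1.17  0.11 -1.21] gap 0.0176 shift cm [0.13 0.08 1.71]
```

View pics/t2.png

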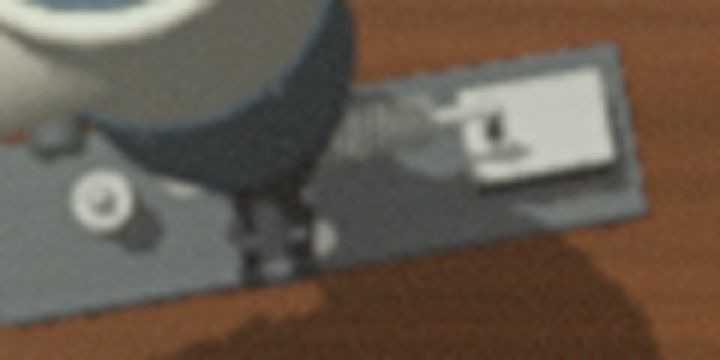

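The crop shows the wire over the tab, with the hole at crop (495,130) roughly under it. The wrist view puts the tip 1 mm off to the side and 0.8 mm towards the post. I'll correct that and come down to just above the tab.

Emit:
{"name": "drive_tool", "arguments": {
  "motion": [0, 0, 0, 0.1, 0.1, 0.3, 0, 0, 0, 0, 0, 0, 0.5, 0, 0, 0, 0, 0, 0, 0.5, 0, 0, 0, 0, 0, 0, 0.4, 0, 0, 0, 0, 0, 0, 0.3, 0, 0, 0, 0, 0, 0, 0.2, 0, 0, 0, 0, 0, 0, 0, 0, 0, 0, 0, 0, 0, 0, 0]
}}

```text
time_s: 5.9
eef_pos: [0.6081, 0.0492, 0.0604]
tool_rot: [-0.0, 0.769, -0.64, 0.0]
wrist_force: [-0.1, -0.6, -0.5]
finger_gap: 0.018
gripper_force: 68.5
```

```bash
python3 -c "
from h import *
from workcell import r
f=r.grab_frame('wrist');go([.6085,.0503,.055]);c=cam(f);a=f['frame'][:,:,::-1].copy();np.savez('w3.npz',**c)
cv2.imwrite('pics/w3.png',cv2.resize(a[0:150,230:430],None,fx=4,fy=4,interpolation=cv2.INTER_CUBIC))"
```

```text
t 5.95 tcp [0.6082 0.0492 0.0605] yawy -169.52 tilt [ 4.e-04  0.e+00 -1.e+00] F [-0.12  0.08 -1.42] gap 0.018 shift cm [-0.1  -0.05  0.55]
```

View pics/w3.png

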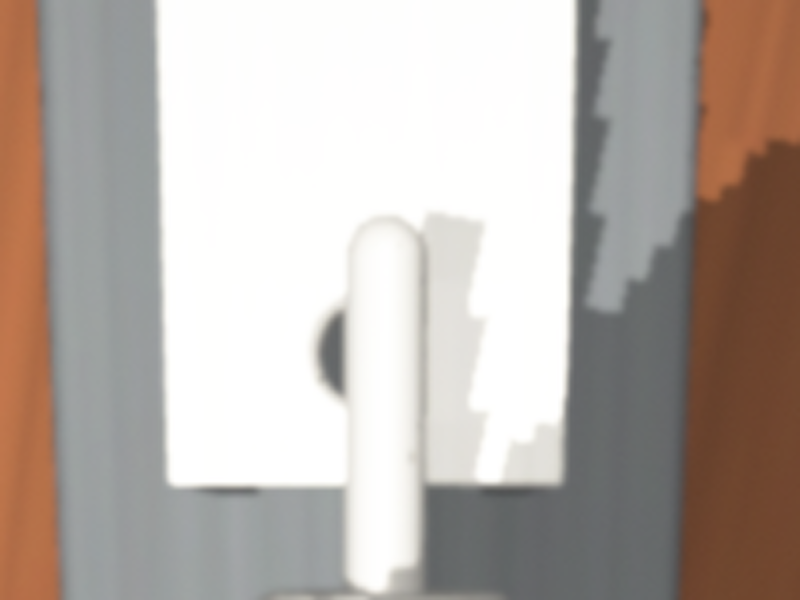

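The crop shows the hole left of the wire, centre near (366,352), and the wire end at (386,216).

```bash
python3 -c "
from h import *
c={k:v for k,v in np.load('w3.npz').items()}
P=lambda x,y:(230+x/4-.4,y/4-.4)
h=ray(c,*P(366,352),.05);e=ray(c,*P(366,487),.05);w=ray(c,*P(386,216),.0795);w2=ray(c,*P(382,560),.0795)
b1=ray(c,*P(50,350),.01);b2=ray(c,*P(690,350),.01);print('base mid',(b1+b2)/2,np.linalg.norm(b1-b2))
y=np.radians(100.5);u=np.array([np.cos(y),np.sin(y)]);n=np.array([-u[1],u[0]])
print('hole',h,'edge-hole',np.linalg.norm(e-h),'wire yaw',np.degrees(np.arctan2(*(w2-w)[[1,0]])))
t=w[:2]+.003*u;print('tip-hole along/lat mm',1e3*(t-h[:2])@u,1e3*(t-h[:2])@n)
o,M=state();d=M.T@np.r_[t-o['eef_pos'][:2],0];print('tip in tool',d)
hh=M.T@(h-o['eef_pos']);print('hole in tool',hh)
a=ray(c,*P(160,100),.05);b=ray(c,*P(168,480),.05);print('tab edge yaw',np.degrees(np.arctan2(*(b-a)[[1,0]])))
a=ray(c,*P(577,100),.05);b=ray(c,*P(563,480),.05);print('tab edge yaw',np.degrees(np.arctan2(*(b-a)[[1,0]])))
"
```

```text
base mid [ 0.62570079 -0.03430168  0.01      ] 0.0731577273779356
hole [ 0.62495293 -0.0299283   0.05      ] edge-hole 0.011838720598652305 wire yaw 99.84723497163323
tip-hole along/lat mm -3.3185659054227106 1.730656708594947
tip in tool [ 8.41726422e-02 -3.15677913e-04  2.63539375e-06]
hole in tool [ 0.08085322 -0.00204107  0.01048605]
tab edge yaw 100.13538325813578
tab edge yaw 99.73393555599012
```

Emit:
{"name": "drive_tool", "arguments": {
  "motion": [0, 0, 0, -0.27, -0.17, 0, 0, 0, 0, 0, 0, 0, 0.1, 0, 0, 0, 0, 0, 0, 0.15, 0, 0, 0, 0, 0, 0, 0.15, 0, 0, 0, 0, 0, 0, 0.1, 0, 0, 0, 0, 0, 0, 0.1, 0, 0, 0, 0, 0, 0, 0.05, 0, 0, 0, 0, 0, 0, 0, 0]
}}

```text
time_s: 6.75
eef_pos: [0.6092, 0.0521, 0.0537]
tool_rot: [0.0, 0.769, -0.64, -0.0]
wrist_force: [-0.1, -0.7, -1.6]
finger_gap: 0.0179
gripper_force: 68.5
```

```bash
python3 -c "
from h import *
go([.6085,.0503,.034])"
```

```text
t 6.75 tcp [0.6092 0.0521 0.0537] yawy -169.53 tilt [-1.e-04 -0.e+00 -1.e+00] F [-0.13 -0.65 -1.61] gap 0.0179 shift cm [0.16 0.1  1.97]
```

Emit:
{"name": "drive_tool", "arguments": {
  "motion": [0, 0, 0, 0, 0, 0.05, 0, 0, 0, 0, 0, 0, 0.05, 0, 0, 0, 0, 0, 0, 0.05, 0, 0, 0, 0, 0, 0, 0.05, 0, 0, 0, 0, 0, 0, 0.05, 0, 0, 0, 0, 0, 0, 0, 0, 0, 0, 0, 0, 0, 0, 0, 0, 0, 0, 0, 0, 0, 0]
}}

```text
time_s: 7.55
eef_pos: [0.6093, 0.0521, 0.0513]
tool_rot: [-0.0, 0.769, -0.64, 0.0]
wrist_force: [-0.2, -0.0, -1.5]
finger_gap: 0.0182
gripper_force: 68.5
```

```bash
python3 -c "
from h import *
go([.6085,.0503,.034])"
```

```text
t 7.55 tcp [0.6093 0.0521 0.0513] yawy -169.53 tilt [ 1.e-04  0.e+00 -1.e+00] F [-0.17 -0.03 -1.45] gap 0.0182 shift cm [0.16 0.11 1.73]
```

Emit:
{"name": "drive_tool", "arguments": {
  "motion": [0, 0, 0, 0, 0, 0.05, 0, 0, 0, 0, 0, 0, 0.05, 0, 0, 0, 0, 0, 0, 0.05, 0, 0, 0, 0, 0, 0, 0.05, 0, 0, 0, 0, 0, 0, 0.05, 0, 0, 0, 0, 0, 0, 0.05, 0, 0, 0, 0, 0, 0, 0.05, 0, 0, 0, 0, 0, 0, 0, 0]
}}

```text
time_s: 8.35
eef_pos: [0.6091, 0.052, 0.0476]
tool_rot: [0.0, 0.769, -0.64, -0.0]
wrist_force: [0.7, -0.2, -0.7]
finger_gap: 0.0176
gripper_force: 68.5
```

```bash
python3 -c "
from h import *
go([.6085,.0503,.034])"
```

```text
t 8.35 tcp [0.6091 0.052  0.0476] yawy -169.53 tilt [-2.e-04 -1.e-04 -1.e+00] F [ 0.69 -0.24 -0.72] gap 0.0176 shift cm [0.16 0.1  1.36]
```

The pin is in the hole with no force showing. Seating it further.

Emit:
{"name": "drive_tool", "arguments": {
  "motion": [0, 0, 0, 0, 0, 0.15, 0, 0, 0, 0, 0, 0, 0.2, 0, 0, 0, 0, 0, 0, 0.2, 0, 0, 0, 0, 0, 0, 0.2, 0, 0, 0, 0, 0, 0, 0.15, 0, 0, 0, 0, 0, 0, 0.1, 0, 0, 0, 0, 0, 0, 0, 0, 0, 0, 0, 0, 0, 0, 0]
}}

```text
time_s: 9.15
eef_pos: [0.6093, 0.0521, 0.0378]
tool_rot: [-0.0, 0.769, -0.64, 0.0]
wrist_force: [-1.0, -1.0, -1.4]
finger_gap: 0.0177
gripper_force: 68.5
```

```bash
python3 -c "
from h import *
from workcell import r
go([.6085,.0503,.034])
f=r.grab_frame('scene');cv2.imwrite('pics/s3.png',cv2.resize(f['frame'][225:345,270:430,::-1],None,fx=5,fy=5,interpolation=cv2.INTER_CUBIC))"
```

```text
t 9.15 tcp [0.6093 0.0521 0.0378] yawy -169.52 tilt [ 1.e-04  0.e+00 -1.e+00] F [-1.04 -0.99 -1.37] gap 0.0177 shift cm [0.16 0.11 0.38]
```

View pics/s3.png

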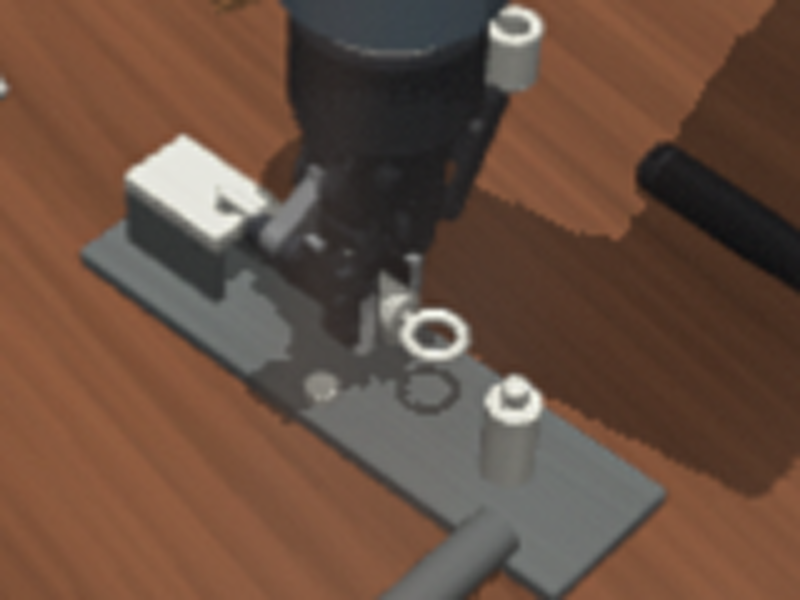

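The crop shows the wire entering the tab's hole and the eye at (435,335), clear of the post head at (515,395). Now pitching the eye end up 4° and starting to stretch.

Emit:
{"name": "drive_tool", "arguments": {
  "motion": [0, -1, 0, 0, 0, -0.15, 0, 0, -1, 0, 0, 0, -0.15, 0, 0, -1, 0, 0, 0, -0.15, 0, 0, -1, 0, 0, 0, -0.15, 0, 0, 0, 0, -0.3, 0, 0, 0, 0, 0, 0, -0.4, 0, 0, 0, 0, 0, 0, -0.4, 0, 0, 0, 0, 0, 0, 0, 0, 0, 0]
}}

```text
time_s: 10.0
eef_pos: [0.6073, 0.0629, 0.0446]
tool_rot: [-0.022, 0.769, -0.639, -0.027]
wrist_force: [0.5, -2.8, -1.4]
finger_gap: 0.0178
gripper_force: 68.4
```

```bash
python3 -c "
from h import *
o,M=state();t=o['eef_pos'];print(o['wrist_force'],M[:,0],'eye',t+M@[-.034,0,-.019])
go([.6085,.0503,.034])"
```

```text
[ 0.47985242 -2.84313451 -1.39035608] [ 0.18231184 -0.98082484 -0.06888411] eye [0.60130657 0.09497808 0.06588688]
t 10.0 tcp [0.6073 0.0629 0.0446] yawy -169.47 tilt [-0.0126  0.0677 -0.9976] F [ 0.48 -2.84 -1.39] gap 0.0178 shift cm [1.33 0.11 0.97]
```

Emit:
{"name": "drive_tool", "arguments": {
  "motion": [0, 0, 0, -0.3, 0, 0, 0, 0, 0, 0, -0.35, 0, 0, 0, 0, 0, 0, -0.35, 0, 0, 0, 0, 0, 0, -0.35, 0, 0, 0, 0, 0, 0, -0.35, 0, 0, 0, 0, 0, 0, -0.3, 0, 0, 0, 0, 0, 0, 0, 0, 0, 0, 0, 0, 0, 0, 0, 0, 0]
}}

```text
time_s: 10.8
eef_pos: [0.6036, 0.082, 0.046]
tool_rot: [-0.022, 0.768, -0.639, -0.027]
wrist_force: [2.4, -5.4, -1.3]
finger_gap: 0.0177
gripper_force: 68.3
```

```bash
python3 -c "
from h import *
from workcell import r
o,M=state();t=o['eef_pos'];E=t+M@[-.034,0,-.019];print(o['wrist_force'],'eye',E)
go([.6085,.0503,.034])
S=[]
for n,(u0,v0) in dict(top=(228,228),wrist=(265,360),scene=(330,270)).items():
    f=r.grab_frame(n);c=cam(f);np.savez(n+'4.npz',**c)
    a=f['frame'][:,:,::-1].copy();s={'top':(50,37,8),'wrist':(130,97,3),'scene':(70,52,6)}[n]
    print(n,proj(c,E),proj(c,[[.5944,.1236,.0495],[.5956,.126,.0495]]))
    S.append(cv2.resize(a[v0:v0+s[1],u0:u0+s[0]],(400,296),interpolation=cv2.INTER_CUBIC))
Z=np.zeros_like(S[0])
cv2.imwrite('pics/m4.png',np.vstack([np.hstack(S[:2]),np.hstack([S[2],Z])]))"
```

```text
[ 2.40930818 -5.43952447 -1.28348489] eye [0.59770497 0.11407503 0.06726464]
t 10.8 tcp [0.6036 0.082  0.046 ] yawy -169.5 tilt [-0.0127  0.0676 -0.9976] F [ 2.41 -5.44 -1.28] gap 0.0177 shift cm [3.28 0.1  0.97]
top [[249.41166351 245.56287013]] [[246.57771079 248.08890636]
 [245.59063108 247.58465918]]
wrist [[326.71352114 413.28872154]] [[330.12408358 401.06147711]
 [326.22965963 405.14349249]]
scene [[368.21326688 295.6973861 ]] [[371.92155477 303.92030976]
 [372.24237614 304.93856128]]
```

View pics/m4.png

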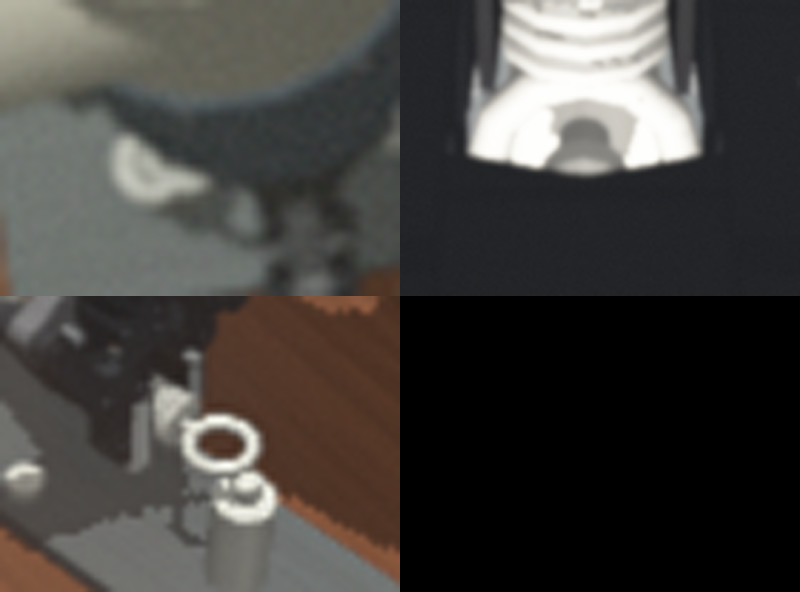

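Top view: eye and post are mostly hidden by the gripper. Wrist view: eye ring and post head share the column ≈586, so they line up sideways. Scene crop: eye at (221,445), post shoulder at (245,498), head top at (247,482).

```bash
python3 -c "
from h import *
c={k:v for k,v in np.load('scene4.npz').items()}
P=lambda x,y:(330+x/5.714-.4,270+(y-296)/5.69-.4)
e=ray(c,*P(221,445),.0673);s=ray(c,*P(245,498),.0495);h=ray(c,*P(247,481),.0612)
y=np.radians(100.3);u=np.array([np.cos(y),np.sin(y)]);n=np.array([-u[1],u[0]])
for p in (s,h): d=1e3*(p-e)[:2];print(p,e,'along',d@u,'lat',d@n)
w={k:v for k,v in np.load('wrist4.npz').items()}
W=lambda x,y:(265+(x-400)/3.077-.3,360+y/3.05-.3)
a=ray(w,*W(585,100),.0673);b=ray(w,*W(587,122),.06);print('wrist lat',1e3*(b-a)[:2]@n)
"
```

```text
[0.59549559 0.12659333 0.0495    ] [0.59777602 0.1143504  0.0673    ] along 12.453385008624346 lat 0.05461780525321414
[0.59728654 0.12831555 0.0612    ] [0.59777602 0.1143504  0.0673    ] along 13.827622229671706 lat -2.0154010906144078
wrist lat 0.2853090392895623
```

Emit:
{"name": "drive_tool", "arguments": {
  "motion": [0, 0, 0, -0.25, 0, 0, 0, 0, 0, 0, -0.25, 0, 0, 0, 0, 0, 0, -0.25, 0, 0, 0, 0, 0, 0, -0.25, 0, 0, 0, 0, 0, 0, -0.25, 0, 0, 0, 0, 0, 0, 0, 0, 0, 0, 0, 0, 0, 0, 0, 0, 0, 0, 0, 0, 0, 0, 0, 0]
}}

```text
time_s: 11.75
eef_pos: [0.6014, 0.0936, 0.0468]
tool_rot: [-0.022, 0.768, -0.639, -0.026]
wrist_force: [2.6, -7.3, -2.8]
finger_gap: 0.0179
gripper_force: 68.3
```

```bash
python3 -c "
from h import *
from workcell import r
o,M=state();t=o['eef_pos'];E=t+M@[-.034,0,-.019];print('eye',E)
go([.6085,.0503,.034])
f=r.grab_frame('scene');c=cam(f);np.savez('scene5.npz',**c);print(proj(c,E))
a=f['frame'][270:322,330:400,::-1];cv2.imwrite('pics/s5.png',cv2.resize(a,(700,520),interpolation=cv2.INTER_CUBIC))"
```

```text
eye [0.59546494 0.12568302 0.06804001]
t 11.75 tcp [0.6014 0.0936 0.0468] yawy -169.51 tilt [-0.0129  0.0668 -0.9977] F [ 2.55 -7.27 -2.82] gap 0.0179 shift cm [4.46 0.09 0.98]
[[372.94922213 298.54761169]]
```

View pics/s5.png

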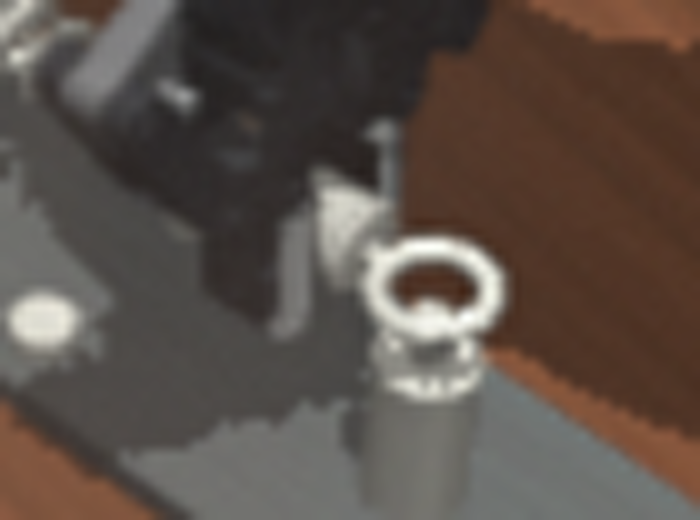

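The crop shows the eye at (433,288), above the head at about (432,312); the shoulder's lower rim is at (430,395).

```bash
python3 -c "
from h import *
c={k:v for k,v in np.load('scene5.npz').items()}
e=ray(c,372.9,298.4,.068);print(e)
y=np.radians(100.3);u=np.array([np.cos(y),np.sin(y)]);n=np.array([-u[1],u[0]])
for z in (.0495,.0615): print(z,(proj(c,[e[0],e[1],z])[0]-[330,270]+.5)*10)
# shoulder ring outline if post under eye
for dl in (-2,0,2):
  p=e[:2]+dl*1e-3*u; q=[[p[0]+.011*np.cos(t),p[1]+.011*np.sin(t),.0495] for t in np.linspace(0,6.28,40)]
  Q=(proj(c,q)-[330,270]+.5)*10;print('along',dl,Q.min(0),Q.max(0))
"
```

```text
[0.5952687  0.12530845 0.068     ]
0.0495 [426.44208203 351.47987444]
0.0615 [431.32341807 311.14424963]
along -2 [363.02056966 304.34861756] [474.31325601 388.69869627]
along 0 [370.78045173 309.60821077] [482.18685615 394.1310002 ]
along 2 [378.55587597 314.87806675] [490.07603831 399.57397754]
```

Emit:
{"name": "drive_tool", "arguments": {
  "motion": [0, 1, 0, 0.02, 0, 0.2, 0, 0, 1, 0, 0.02, 0, 0.2, 0, 0, 1, 0, 0.02, 0, 0.2, 0, 0, 1, 0, 0.02, 0, 0.2, 0, 0, 0, 0, 0, 0, 0, 0, 0, 0, 0, 0, 0, 0, 0, 0, 0, 0, 0, 0, 0, 0, 0, 0, 0, 0, 0, 0, 0]
}}

```text
time_s: 12.6
eef_pos: [0.6013, 0.0932, 0.0387]
tool_rot: [0.001, 0.769, -0.64, 0.0]
wrist_force: [2.6, -7.3, -1.8]
finger_gap: 0.0177
gripper_force: 68.3
```

```bash
python3 -c "
from h import *
o,M=state();t=o['eef_pos'];E=t+M@[-.034,0,-.019];print('eye',E)
go([.6085,.0503,.034])"
```

```text
eye [0.59514014 0.12666229 0.05769344]
t 12.6 tcp [0.6013 0.0932 0.0387] yawy -169.52 tilt [-6.0e-04 -1.7e-03 -1.0e+00] F [ 2.56 -7.27 -1.78] gap 0.0177 shift cm [4.35 0.07 0.48]
```

Emit:
{"name": "drive_tool", "arguments": {
  "motion": [0, 0, 0, 0, 0, 0.1, 0, 0, 0, 0, 0, 0, 0.1, 0, 0, 0, 0, 0, 0, 0.1, 0, 0, 0, 0, 0, 0, 0.1, 0, 0, 0, 0, 0, 0, 0.05, 0, 0, 0, 0, 0, 0, 0, 0, 0, 0, 0, 0, 0, 0, 0, 0, 0, 0, 0, 0, 0, 0]
}}

```text
time_s: 13.4
eef_pos: [0.6015, 0.093, 0.0349]
tool_rot: [0.001, 0.769, -0.64, 0.001]
wrist_force: [2.7, -7.5, 0.5]
finger_gap: 0.018
gripper_force: 68.6
```

```bash
python3 -c "
from h import *
o,M=state();t=o['eef_pos'];E=t+M@[-.034,0,-.019];print('eye',E)
go([.6085,.0503,.034])"
```

```text
eye [0.59535144 0.12648209 0.05380294]
t 13.4 tcp [0.6015 0.093  0.0349] yawy -169.51 tilt [ 1.0e-04 -2.1e-03 -1.0e+00] F [ 2.74 -7.54  0.51] gap 0.018 shift cm [4.33 0.09 0.1 ]
```

Emit:
{"name": "drive_tool", "arguments": {
  "motion": [0, 0, 0, 0.1, 0, 0, 0, 0, 0, 0, 0.1, 0, 0, 0, 0, 0, 0, 0.1, 0, 0, 0, 0, 0, 0, 0.1, 0, 0, 0, 0, 0, 0, 0.1, 0, 0, 0, 0, 0, 0, 0.1, 0, 0, 0, 0, 0, 0, 0, 0, 0, 0, 0, 0, 0, 0, 0, 0, 0]
}}

```text
time_s: 14.2
eef_pos: [0.6026, 0.0876, 0.0349]
tool_rot: [0.0, 0.769, -0.64, 0.0]
wrist_force: [0.4, -5.2, 1.0]
finger_gap: 0.0178
gripper_force: 68.7
```

```bash
python3 -c "
from h import *
o,M=state();t=o['eef_pos'];E=t+M@[-.034,0,-.019];print('eye',E)
go([.6085,.0503,.034])"
```

```text
eye [0.5964293  0.12108105 0.05387949]
t 14.2 tcp [0.6026 0.0876 0.0349] yawy -169.52 tilt [ 2.0e-04 -1.2e-03 -1.0e+00] F [ 0.4  -5.15  1.04] gap 0.0178 shift cm [3.78 0.1  0.1 ]
```

Emit:
{"name": "drive_tool", "arguments": {
  "motion": [0, 0, 0, 0.05, 0, 0, 0, 0, 0, 0, 0.05, 0, 0, 0, 0, 0, 0, 0, 0, 0, 0, 0, 0, 0, 0, 0, 0, 0, 0, 0, 0, 0, 0, 0, 0, 0, 0, 0, 0, 0, 0, 0, 0, 0, 0, 0, 0, 0, 0, 0, 0, 0, 0, 0, 0, 0]
}}

```text
time_s: 15.0
eef_pos: [0.6028, 0.0875, 0.0346]
tool_rot: [-0.0, 0.769, -0.64, 0.0]
wrist_force: [-0.8, -2.3, 6.1]
finger_gap: 0.0178
gripper_force: 69.0
```

```bash
python3 -c "
from h import *
from workcell import r
o,M=state();t=o['eef_pos'];E=t+M@[-.034,0,-.019];print('eye',E)
go([.6085,.0503,.034])
f=r.grab_frame('scene')
a=f['frame'][270:322,330:400,::-1];cv2.imwrite('pics/s6.png',cv2.resize(a,(700,520),interpolation=cv2.INTER_CUBIC))"
```

```text
eye [0.59661673 0.12088641 0.05361343]
t 15.0 tcp [0.6028 0.0875 0.0346] yawy -169.52 tilt [ 3.e-04  1.e-04 -1.e+00] F [-0.83 -2.32  6.13] gap 0.0178 shift cm [3.76 0.12 0.06]
```

View pics/s6.png

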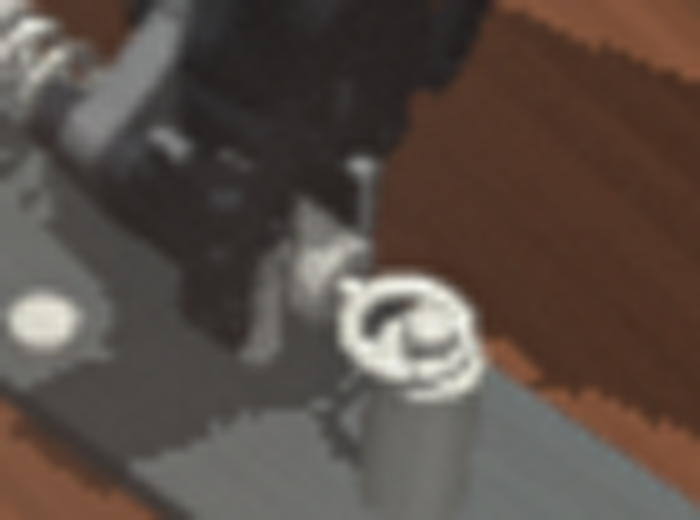

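The crop shows the eye around the neck, the head at (435,330) standing up through it, and the eye drawn towards the tab side. Releasing.

Emit:
{"name": "drive_tool", "arguments": {
  "motion": [0, 0, 0, 0, 0, -0.04, 0, 0, 0, 0, 0, 0, -0.04, 0, 0, 0, 0, 0, 0, 0, 10, 0, 0, 0, 0, 0, 0, 25, 0, 0, 0, 0, 0, 0, 45, 0, 0, 0, 0, 0, 0, 60, 0, 0, 0, 0, 0, 0, 60, 0, 0, 0, 0, 0, 0, 60],
  "newtons": 20
}}

```text
time_s: 15.85
eef_pos: [0.6027, 0.0874, 0.035]
tool_rot: [-0.0, 0.769, -0.64, -0.0]
wrist_force: [0.5, -0.1, -0.3]
finger_gap: 0.0512
gripper_force: 0.0
```

Emit:
{"name": "drive_tool", "arguments": {
  "motion": [0, 0, 0, 0, 0, -0.5, 60, 0, 0, 0, 0, 0, -1, 60, 0, 0, 0, 0, 0, -1.5, 60, 0, 0, 0, 0, 0, -2, 60, 0, 0, 0, 0, 0, -2, 60, 0, 0, 0, 0, 0, -2, 60, 0, 0, 0, 0, 0, -1, 60, 0, 0, 0, 0, 0, 0, 60]
}}

```text
time_s: 16.65
eef_pos: [0.6038, 0.0876, 0.1373]
tool_rot: [-0.002, 0.769, -0.64, 0.001]
wrist_force: [0.6, -0.7, -0.4]
finger_gap: 0.0509
gripper_force: 0.0
```

```bash
python3 -c "
from h import *
from workcell import r
go([.6085,.0503,.034])
f=r.grab_frame('scene')
a=f['frame'][235:325,280:400,::-1];cv2.imwrite('pics/s7.png',cv2.resize(a,(780,585),interpolation=cv2.INTER_CUBIC))"
```

```text
t 16.65 tcp [0.6038 0.0876 0.1373] yawy -169.52 tilt [ 0.0039  0.0013 -1.    ] F [ 0.62 -0.73 -0.36] gap 0.0509 shift cm [ 3.76  0.25 10.33]
```

View pics/s7.png

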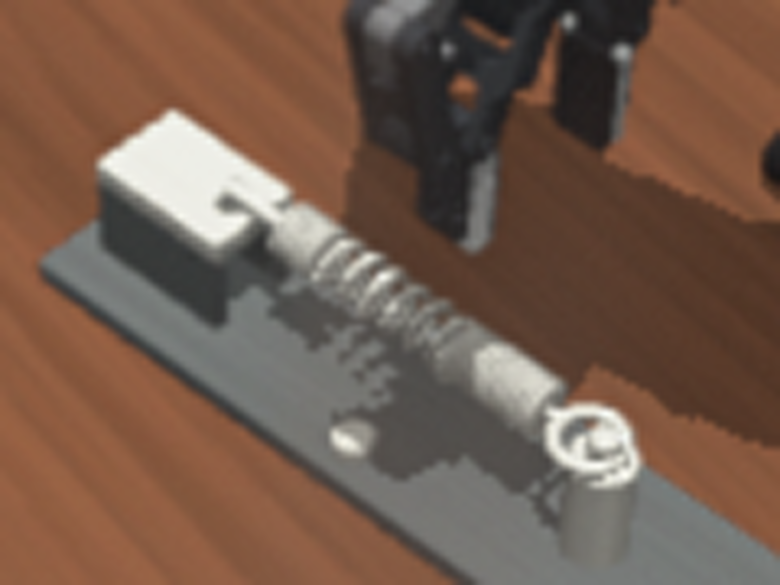

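The crop shows the spring stretched, with its hook in the tab (235,200), its eye under the head (590,440) and the gripper clear of it. Handing in.

```bash
python3 -c "
from workcell import r
print(r.hand_in())"
```

```text
the job is handed in; nothing more can be done
None
```

The spring is fitted and handed in at about 17 s: in the last picture its hook is down through the tab's hole, its eye is under the post's head under tension, and the gripper is clear; no verdict came back, and I viewed 12 pictures, two over the limit of 10.

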